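# Heft the ink tubs and pack the heaviest at the bottom

### The job

Three look-alike ink tubs, filled to different levels, stand in a row in front of the robot. Heft them one after another from the robot's left to its right, lifting each straight up well clear of the table and setting it back where it stood; then stand the heaviest upright on the floor of the plywood crate and let go, and stand the second heaviest squarely on top of it. Leave the lightest standing on the table, and never tip a tub over: the lids are only pressed on.

Things in the scene. Friction and masses are not known exactly. Their poses are not given: they have to be found in the camera images.
- tub_a: Round rigid ink tub, white with grey band and black lid, 56 mm diameter (lid 57), 60 mm high, flat top and bottom; origin: centre of underside, z up. One of three look-alikes in a row nearest the robot, standing on the table, centres 120 mm or more apart. One weighs about 0.25 kg, one 0.5, one 0.8 (each within 12 %), in no told order: lift to feel it. Grip with about 50 N.
- tub_b: Round rigid ink tub, white with grey band and black lid, 56 mm diameter (lid 57), 60 mm high, flat top and bottom; origin: centre of underside, z up. One of three look-alikes in a row nearest the robot, standing on the table, centres 120 mm or more apart. One weighs about 0.25 kg, one 0.5, one 0.8 (each within 12 %), in no told order: lift to feel it. Grip with about 50 N.
- tub_c: Round rigid ink tub, white with grey band and black lid, 56 mm diameter (lid 57), 60 mm high, flat top and bottom; origin: centre of underside, z up. One of three look-alikes in a row nearest the robot, standing on the table, centres 120 mm or more apart. One weighs about 0.25 kg, one 0.5, one 0.8 (each within 12 %), in no told order: lift to feel it. Grip with about 50 N.
- crate: Plywood crate, open top, fixed to the table: outside 150 mm (its x) by 190 mm (its y), 60 mm high; walls and floor 8 mm thick, inner floor 8 mm above the table. Origin: centre of its underside, at table height. Turned up to 0.25 rad about vertical; empty at first, beyond the row of tubs, left or right. Fingers closing along its y have room round a tub at its centre.
There are look-alikes about, which are no part of the job. What is shaped like the tub_b but orange or purple is not meant. What is shaped like the tub_c but purple is not meant.

How it is judged:
On the way, in this order (a step that is already met when the one before it is completed fails the run):
1. the left tub is lifted at least 30 mm clear of the table, above where it stood (((height (world z) of tub_a between 0.03 and 0.35 m and world y of tub_a above 0.11 m) or (height (world z) of tub_b between 0.03 and 0.35 m and world y of tub_b above 0.11 m) or (height (world z) of tub_c between 0.03 and 0.35 m and world y of tub_c above 0.11 m))), for 0.2 s.
2. the middle tub is lifted at least 30 mm clear of the table, above where it stood (((height (world z) of tub_a between 0.03 and 0.35 m and world y of tub_a between -0.105 and 0.105 m) or (height (world z) of tub_b between 0.03 and 0.35 m and world y of tub_b between -0.105 and 0.105 m) or (height (world z) of tub_c between 0.03 and 0.35 m and world y of tub_c between -0.105 and 0.105 m))), for 0.2 s.
3. the right tub is lifted at least 30 mm clear of the table, above where it stood (((height (world z) of tub_a between 0.03 and 0.35 m and world y of tub_a below -0.11 m) or (height (world z) of tub_b between 0.03 and 0.35 m and world y of tub_b below -0.11 m) or (height (world z) of tub_c between 0.03 and 0.35 m and world y of tub_c below -0.11 m))), for 0.2 s.
4. the heaviest tub stands released on the crate's floor, the other two not yet in the crate (only the heaviest weighs more than 6.2 N) (((x of tub_a in the frame of crate between -0.05 and 0.05 m and y of tub_a in the frame of crate between -0.07 and 0.07 m and z of tub_a in the frame of crate between 0 and 0.014 m and angle between tub_a's own z axis and vertical below 0.17 rad and contact force between tub_a and crate above 6.2 N and contact force between the fingers and tub_a below 0.3 N and horizontal distance between each of tub_b, tub_c and crate above 0.1 m) or (x of tub_b in the frame of crate between -0.05 and 0.05 m and y of tub_b in the frame of crate between -0.07 and 0.07 m and z of tub_b in the frame of crate between 0 and 0.014 m and angle between tub_b's own z axis and vertical below 0.17 rad and contact force between tub_b and crate above 6.2 N and contact force between the fingers and tub_b below 0.3 N and horizontal distance between each of tub_a, tub_c and crate above 0.1 m) or (x of tub_c in the frame of crate between -0.05 and 0.05 m and y of tub_c in the frame of crate between -0.07 and 0.07 m and z of tub_c in the frame of crate between 0 and 0.014 m and angle between tub_c's own z axis and vertical below 0.17 rad and contact force between tub_c and crate above 6.2 N and contact force between the fingers and tub_c below 0.3 N and horizontal distance between each of tub_a, tub_b and crate above 0.1 m))), for 0.3 s.
At the end, for the whole second after the job is handed in: Heaviest tub upright (10 degrees) on the crate floor; second heaviest upright on its lid, centres within 16 mm (it presses with 3.5 to 6.2 N, both together on the crate with over 9.7 N, which only this order gives); lightest upright on the table outside the crate; all at rest (((x of tub_a in the frame of crate between -0.05 and 0.05 m and y of tub_a in the frame of crate between -0.07 and 0.07 m and z of tub_a in the frame of crate between 0 and 0.014 m and angle between each of tub_a, tub_b, tub_c's own z axis and vertical below 0.17 rad and z of tub_b in the frame of tub_a between 0.05 and 0.068 m and horizontal distance between tub_b and tub_a below 0.016 m and contact force between tub_b and tub_a between 3.5 and 6.2 N and contact force between tub_a and crate above 9.7 N and height (world z) of tub_c between -0.005 and 0.005 m) or (x of tub_a in the frame of crate between -0.05 and 0.05 m and y of tub_a in the frame of crate between -0.07 and 0.07 m and z of tub_a in the frame of crate between 0 and 0.014 m and angle between each of tub_a, tub_c, tub_b's own z axis and vertical below 0.17 rad and z of tub_c in the frame of tub_a between 0.05 and 0.068 m and horizontal distance between tub_c and tub_a below 0.016 m and contact force between tub_c and tub_a between 3.5 and 6.2 N and contact force between tub_a and crate above 9.7 N and height (world z) of tub_b between -0.005 and 0.005 m) or (x of tub_b in the frame of crate between -0.05 and 0.05 m and y of tub_b in the frame of crate between -0.07 and 0.07 m and z of tub_b in the frame of crate between 0 and 0.014 m and angle between each of tub_b, tub_a, tub_c's own z axis and vertical below 0.17 rad and z of tub_a in the frame of tub_b between 0.05 and 0.068 m and horizontal distance between tub_a and tub_b below 0.016 m and contact force between tub_a and tub_b between 3.5 and 6.2 N and contact force between tub_b and crate above 9.7 N and height (world z) of tub_c between -0.005 and 0.005 m) or (x of tub_b in the frame of crate between -0.05 and 0.05 m and y of tub_b in the frame of crate between -0.07 and 0.07 m and z of tub_b in the frame of crate between 0 and 0.014 m and angle between each of tub_b, tub_c, tub_a's own z axis and vertical below 0.17 rad and z of tub_c in the frame of tub_b between 0.05 and 0.068 m and horizontal distance between tub_c and tub_b below 0.016 m and contact force between tub_c and tub_b between 3.5 and 6.2 N and contact force between tub_b and crate above 9.7 N and height (world z) of tub_a between -0.005 and 0.005 m) or (x of tub_c in the frame of crate between -0.05 and 0.05 m and y of tub_c in the frame of crate between -0.07 and 0.07 m and z of tub_c in the frame of crate between 0 and 0.014 m and angle between each of tub_c, tub_a, tub_b's own z axis and vertical below 0.17 rad and z of tub_a in the frame of tub_c between 0.05 and 0.068 m and horizontal distance between tub_a and tub_c below 0.016 m and contact force between tub_a and tub_c between 3.5 and 6.2 N and contact force between tub_c and crate above 9.7 N and height (world z) of tub_b between -0.005 and 0.005 m) or (x of tub_c in the frame of crate between -0.05 and 0.05 m and y of tub_c in the frame of crate between -0.07 and 0.07 m and z of tub_c in the frame of crate between 0 and 0.014 m and angle between each of tub_c, tub_b, tub_a's own z axis and vertical below 0.17 rad and z of tub_b in the frame of tub_c between 0.05 and 0.068 m and horizontal distance between tub_b and tub_c below 0.016 m and contact force between tub_b and tub_c between 3.5 and 6.2 N and contact force between tub_c and crate above 9.7 N and height (world z) of tub_a between -0.005 and 0.005 m)) and linear speed of each of tub_a, tub_b, tub_c below 0.03 m/s); the robot touches nothing.
It fails at once if a tub is tipped by more than 35 degrees (angle between any of tub_a, tub_b, tub_c's own z axis and vertical above 0.61 rad).
It also fails if it takes over 72 s, if anything falls off the work surface, if the arm or the gripper's body presses on something with over 40 N, if the wrist force passes 120 N, or if a joint passes its speed limit or range.

### The arm

A 6-joint arm with a two-finger parallel gripper is mounted at the origin on the work surface. World frame = base frame: x ahead of the robot, y to its left, z up, the work surface at z = 0. Lengths are in m, angles in rad, forces in N, time in s.
With the tool pointing down it reaches from about 0.35 to 0.875 m from the base axis. Payload 4.2 kg.
Tool frame: the origin (TCP) lies at the very end of the fingers, on their centre line; the grasp point (between the pads) lies 19 mm behind it (r.tcp_to_grasp is the distance from the TCP to the grasp point, in m); z points along the fingers, y is the line along which they close (so a half turn about z gives the same grasp; the last joint's range is limited). The gripper opens to 87 mm and grips with 3 to 60 N. Pads are 19 mm wide; open, the fingers measure 117 mm over their backs; the gripper's body (75 mm by 190 mm) begins 51 mm behind the grasp point.
Start: joints at [1.522, 0.385, 0.008, 0, -1.194, -0.259], TCP at [0.189, 0.596, 0.223] pointing down, gripper open.
Joint ranges: [-3.14, 3.14], [-1.21, 2.06], [-1.07, 1.41], [-3.16, 2.05], [-2.99, -0.16], [-3.1, 3.1]. Speed limits (rad/s): [2.79, 2.79, 3.14, 3.14, 3.14, 3.14].

### API

Orientations are given as a rotation vector (axis times angle).
In Python, from station import r gives the robot as it stands.
- The arm moves only by the shell command python3 -m inch 'ROWS'. ROWS is JSON, a list that holds one entry, the list of rows, each a list of 7 numbers: the shift along the tool's x, y, z normalised to -1 to 1, where 1 is 10 cm, then the turn, a rotation vector about the tool's x, y, z normalised to -1 to 1, where 1 is pi rad, then the opening, from 0 (shut) to 1 (fully open). In form: [[[tx, ty, tz, ax, ay, az, hand], ...]]. A call has 1 to 10 rows; each row shifts and turns the commanded pose from where the row before left it, along the tool's axes as they then stand; what a row does not reach is not made up. A row lasts 1/10 s, in which the tool goes at most 50 mm and 8.59 degrees, less where a joint would pass 70% of its speed; a pose out of reach is approached as far as the arm can. A call with a number of a shift or a turn outside -1 to 1 is refused whole. A call with a gripper value outside its range is refused whole. The fingers move at their own pace and stop on an object; the grip force is fixed at half the most. Time passes only in rows, so rows that do not move let the fingers close. It gives the time, the measured TCP pose, the force, the opening and the grip force at its end, in the units of the state.
- r.get_state(): the state, without advancing time (a new reading comes with each control period).
- r.read_camera(name): name is "scene" or "top"; returns a dict with "color" (480x640x3 uint8, red, green, blue), "fx", "fy", "cx", "cy" (pixels), "pose" (4x4, takes a point from camera to world coordinates). Camera axes: x right, y down, z forward; pixel columns grow to the right and rows downward; lengths in m; the calibration is good to about 2 mm. A picture is of the moment at which its call begins. There is no depth.
- r.close_job(): hands the job in; it is judged then, once.
The state is a dict: "time_s": time; "qpos": joint angles; "joint_velocities": joint speeds; "effort": joint torques, N m; "position": TCP position; "ee_rot": TCP orientation; "wrist_force": force on the tool from outside, world axes, zero at the start; "wrist_torque": the same for the moment, N m; "width": finger opening in m; "finger_force": force on a finger pad.
Only numpy, scipy, OpenCV 4.12 (cv2) and the standard library are available. Lean on these libraries where they do the work, as an engineer would, in place of code of your own. Each camera call takes 0.05 s, during which the arm holds its last target. There are 200 camera calls.

## Working session

There is one attempt and no reset: what is moved stays moved. The work goes in short steps, Python scripts to look and compute and a shell command to move; the robot and the scene stay as the last step left them, time stands still between calls to the robot, and variables do not carry over. Pictures are saved under pics/ and viewed, at most 10 in all, crops included, and the job is handed in when it is done.

```bash
mkdir -p pics; python3 - <<'E'
from station import r
import cv2,json
s=r.get_state(); print({k:s[k] for k in ("time_s","position","ee_rot","wrist_force","width")})
for n in("scene","top"):
    c=r.read_camera(n); cv2.imwrite(f"pics/{n}0.png",c["color"][:,:,::-1]); print(n,c["fx"],c["fy"],c["cx"],c["cy"],c["pose"])
E
```

```text
{'time_s': 0.0, 'position': array([0.18914951, 0.59506418, 0.22144945]), 'ee_rot': array([ 3.10226670e+00, -4.81546005e-01, -4.27054337e-04]), 'wrist_force': array([0.02184902, 0.70651715, 0.39987792]), 'width': 0.08733057973561671}
scene 557.0721740546524 557.0721740546524 319.85716562384016 245.01838266569902 [[ 0.13817276  0.69812051 -0.7025212   1.27523218]
 [ 0.99034097 -0.0891278   0.10621202 -0.10642284]
 [ 0.01153462 -0.71041114 -0.70369238  0.81172757]
 [ 0.          0.          0.          1.        ]]
top 541.9423628314844 541.9423628314844 321.45150784064924 236.5007236854177 [[-0.00570217 -0.99834463  0.05723179  0.44586208]
 [-0.99997704  0.00590239  0.00333002  0.02146662]
 [-0.00366231 -0.05721148 -0.99835536  1.07953537]
 [ 0.          0.          0.          1.        ]]
```

View pics/top0.png

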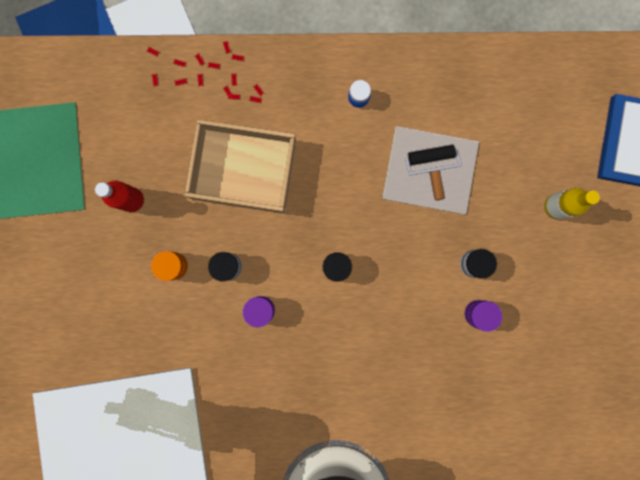

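View pics/scene0.png

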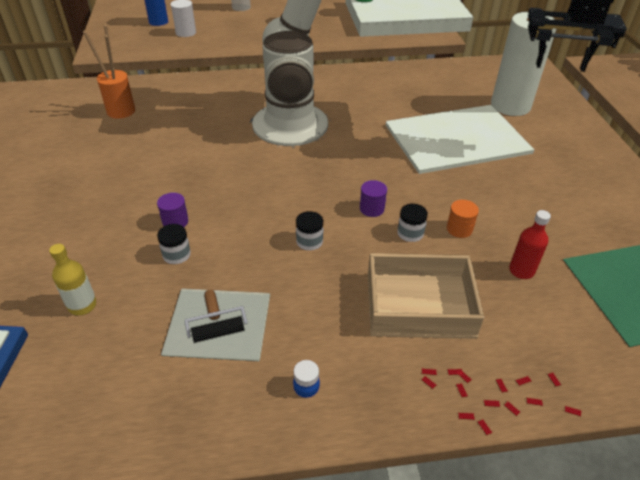

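The top view shows the black-lid tubs at about (224,267), (337,267) and (481,264), with the crate at about (241,167). The scene view has the lids at about (413,213), (309,222) and (173,235). The orange and purple decoys stand 100 mm or more from the real tubs. I'll enlarge these areas.

```bash
python3 - <<'E'
import cv2,numpy as np
t=cv2.imread("pics/top0.png");s=cv2.imread("pics/scene0.png")
def crop(i,c,w,h,k):
    x,y=c[0]-w//2,c[1]-h//2
    o=cv2.resize(i[y:y+h,x:x+w],None,fx=k,fy=k,interpolation=cv2.INTER_CUBIC)
    for a in range(0,w,10):
        cv2.line(o,(a*k,0),(a*k,6),(0,255,255),1);cv2.putText(o,str(x+a),(a*k,18),0,.38,(0,255,255),1)
    for b in range(0,h,10):
        cv2.line(o,(0,b*k),(6,b*k),(0,255,0),1);cv2.putText(o,str(y+b),(8,b*k+5),0,.38,(0,255,0),1)
    return o
T=[(224,267),(337,267),(481,264)];S=[(413,222),(309,230),(173,243)]
cv2.imwrite("pics/tubs.png",np.vstack([np.hstack([crop(t,c,44,50,6) for c in T]),np.hstack([crop(s,c,44,50,6) for c in S])]))
cv2.imwrite("pics/crate.png",np.vstack([crop(t,(241,167),130,99,6)[:, :780],]))
cv2.imwrite("pics/crate_s.png",crop(s,(424,294),130,96,6))
for c in T:
    m=np.zeros(t.shape[:2],np.uint8);m[c[1]-22:c[1]+22,c[0]-22:c[0]+22]=(t.max(2)<55)[c[1]-22:c[1]+22,c[0]-22:c[0]+22]
    k=max(cv2.findContours(m,0,2)[0],key=cv2.contourArea);print(cv2.minEnclosingCircle(k),cv2.contourArea(k))
E
```

```text
((223.4166717529297, 266.22222900390625), 15.031573295593262) 614.5
((337.0, 266.42498779296875), 13.947531700134277) 569.0
((481.0869445800781, 263.0), 14.930635452270508) 625.5
```

View pics/tubs.png

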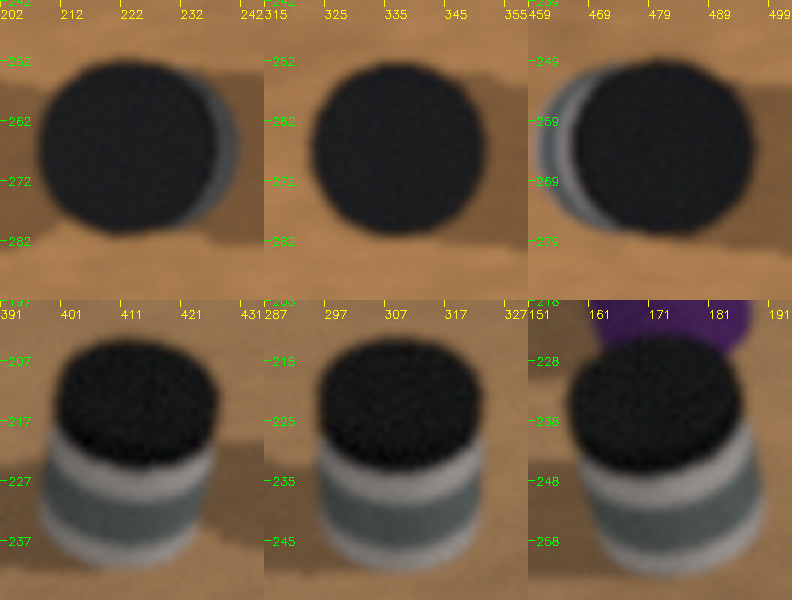

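View pics/crate.png

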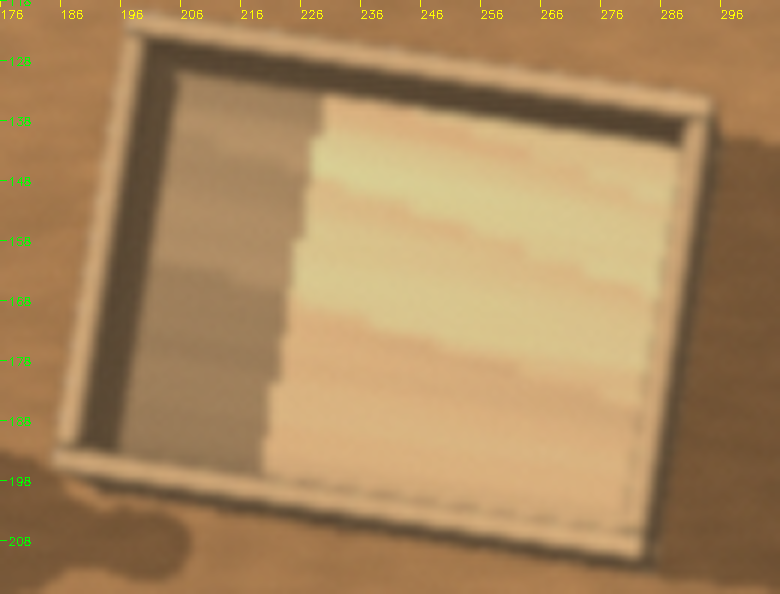

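View pics/crate_s.png

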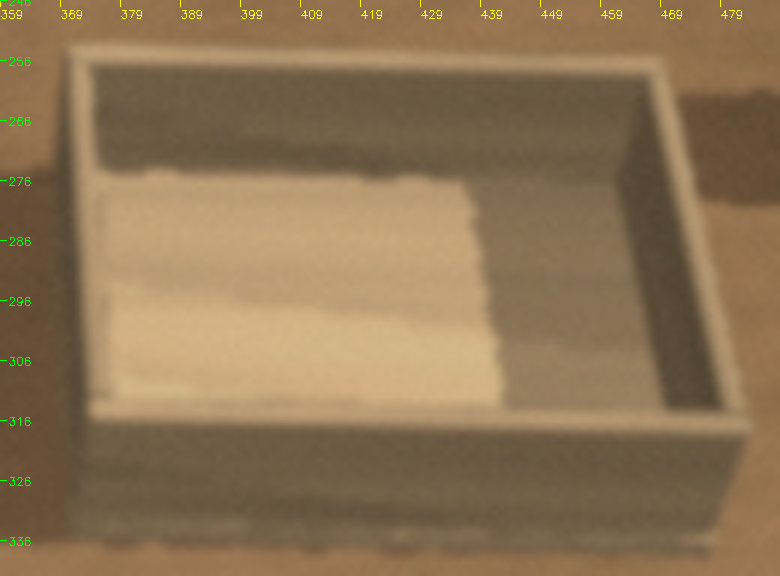

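The crops give the lid edges, taken from the tick origins. They also give the crate's rim corners: in the top view (197.3,120.5), (294.7,134.3), (283.5,210.7), (184.7,195). Next I fit both views together, with height left free.

```bash
cat >h.py <<'E'
import numpy as np
from scipy.optimize import least_squares
from scipy.spatial.transform import Rotation as R
from station import r
def cam(n):
    c=r.read_camera(n);T=np.linalg.inv(c["pose"])
    def f(P):
        q=np.atleast_2d(P)@T[:3,:3].T+T[:3,3];return np.c_[c["fx"]*q[:,0]/q[:,2]+c["cx"],c["fy"]*q[:,1]/q[:,2]+c["cy"]]
    return f
def delta(target,yaw,pos=None):
    """tool-frame shift (dm) and turn about tool z to reach target with tool y at world angle yaw"""
    s=r.get_state();M=R.from_rotvec(s["ee_rot"]);p=s["position"]
    a=M.as_matrix()[:,1];cur=np.arctan2(a[1],a[0]);d=(yaw-cur+np.pi/2)%np.pi-np.pi/2
    d1=M.inv().apply(np.array(target)-p)
    print("pos",p.round(4),"rv",s["ee_rot"].round(4),"t",s["time_s"],"F",s["wrist_force"].round(2),"w",round(s["width"],4))
    print("shift dm",(d1*10).round(3),"turn about tool z norm",round(-d/np.pi,4),"deg",round(np.degrees(-d),1),"qpos",s["qpos"].round(2))
E
python3 - <<'E'
from h import *
t,s=cam("top"),cam("scene")
a=np.linspace(0,2*np.pi,181);C=np.c_[np.cos(a),np.sin(a),0*a]
obs=[((223.3,266.7),(400.3,427.5,203.3,241.7)),((337.5,266.8),(296,323.3,211.3,250)),((481.6,263.7),(157.5,186.8,223.8,264.2))]
for (c,o) in obs:
    def f(v):
        q=s(v+.0285*C);return np.r_[t(v)[0]-c,(q[:,0].min()+q[:,0].max()-o[0]-o[1])/2,q[:,1].min()-o[2]]
    k=least_squares(f,[.4,0,.06]);b=s(k.x*[1,1,0]+.028*C)[:,1].max()
    q=s(k.x+.0285*C);print("tub",k.x.round(4),"res",k.fun.round(2),"bottom pred",b.round(1),o[3],"width",np.ptp(q[:,0]).round(1),o[1]-o[0])
tp=np.array([[283.5,210.7],[184.7,195],[197.3,120.5],[294.7,134.3]]);sp=np.array([[370.3,253.5],[469.3,256],[484.3,317.7],[373.7,315.2]])
L=np.array([[-.075,-.095],[-.075,.095],[.075,.095],[.075,-.095]])
def g(v):
    c,n=np.cos(v[3]),np.sin(v[3]);P=np.c_[L@np.array([[c,n],[-n,c]])+v[:2],np.full(4,v[2])]
    return np.r_[(t(P)-tp).ravel(),(s(P)-sp).ravel()]
k=least_squares(g,[.6,.2,.06,0]);print("crate",k.x.round(4),k.fun.round(1))
delta([.4,.2,.1],k.x[3]+np.pi/2)
E
```

```text
tub [0.4488 0.2118 0.0544] res [-0.6  -0.13 -0.66  0.05] bottom pred 240.7 241.7 width 27.8 27.19999999999999
tub [ 0.4473 -0.0041  0.0547] res [-0.54 -0.07 -0.58 -0.02] bottom pred 249.5 250 width 28.2 27.30000000000001
tub [ 0.4515 -0.2761  0.0551] res [-0.41 -0.01 -0.42 -0.07] bottom pred 263.2 264.2 width 29.6 29.30000000000001
crate [ 0.6424  0.1805  0.0544 -0.1573] [-0.9  0.4 -0.6  1.1 -0.3 -1.1  0.1 -0.3 -0.9 -0.2 -0.1 -0.5 -0.1  0.5
 -0.4  0.6]
pos [0.1892 0.5953 0.2219] rv [ 3.1032e+00 -4.8150e-01 -2.0000e-04] t 0.2 F [-1.13 -0.97 -0.44] w 0.0872
shift dm [3.206 3.127 1.223] turn about tool z norm -0.0479 deg -8.6 qpos [ 1.52  0.39  0.01 -0.   -1.19 -0.26]
```

Heights come out at 54–55 mm for all of them against 60 mm, a small shared bias, and the remaining checks agree. Positions are good enough to grasp. Now I turn to the crate's yaw and travel above the left tub.

```bash
python3 -m inch '[[[0,0,0,0,0,-0.024,1],[0,0,0,0,0,-0.024,1],[0.1,0.1,0,0,0,0,1],[0.2,0.21,0,0,0,0,1],[0.2,0.21,0,0,0,0,1],[0.2,0.21,0,0,0,0,1],[0.2,0.21,0,0,0,0,1],[0.2,0.21,0,0,0,0,1],[0.2,0.21,0,0,0,0,1],[0.2,0.21,0,0,0,0,1]]]' && python3 -m inch '[[[0.2,0.21,0,0,0,0,1],[0.2,0.21,0,0,0,0,1],[0.2,0.21,0,0,0,0,1],[0.2,0.21,0,0,0,0,1],[0.2,0.21,0,0,0,0,1],[0.2,0.21,0,0,0,0,1],[0.2,0.21,0,0,0,0,1],[0.2,0.21,0,0,0,0,1],[0.1,0.1,0,0,0,0,1],[0,0,0,0,0,0,1]]]'; python3 -c "
from h import *
delta([.449,.212,.013],np.pi/2-.1573)"
```

```text
time_s: 1.2
position: [0.3136, 0.4151, 0.2225]
ee_rot: [3.131, -0.249, -0.0]
wrist_force: [0.2, 0.0, -0.0]
width: 0.087
finger_force: 0.0
time_s: 2.2
position: [0.4534, 0.213, 0.2225]
ee_rot: [3.131, -0.252, -0.0]
wrist_force: [0.8, 0.0, 0.1]
width: 0.0871
finger_force: 0.0
pos [0.4534 0.213  0.2225] rv [ 3.1312e+00 -2.5250e-01 -4.0000e-04] t 2.2 F [0.78 0.03 0.1 ] w 0.0871
shift dm [-0.042  0.016  2.095] turn about tool z norm -0.0012 deg -0.2 qpos [ 0.76  0.17 -0.29 -0.   -1.11  0.65]
```

```bash
python3 -m inch '[[[-0.04,0.015,0.1,0,0,0,1],[0,0,0.3,0,0,0,1],[0,0,0.3,0,0,0,1],[0,0,0.3,0,0,0,1],[0,0,0.3,0,0,0,1],[0,0,0.3,0,0,0,1],[0,0,0.2,0,0,0,1],[0,0,0.2,0,0,0,1],[0,0,0.1,0,0,0,1],[0,0,0,0,0,0,1]]]' && python3 -m inch '[[[0,0,0,0,0,0,0],[0,0,0,0,0,0,0],[0,0,0,0,0,0,0],[0,0,0,0,0,0,0],[0,0,0,0,0,0,0],[0,0,0,0,0,0,0],[0,0,0,0,0,0,0],[0,0,0,0,0,0,0]]]'
```

```text
time_s: 3.2
position: [0.4474, 0.2136, 0.0111]
ee_rot: [3.129, -0.245, -0.004]
wrist_force: [0.1, -0.1, 0.6]
width: 0.0869
finger_force: 0.0
time_s: 4.0
position: [0.4486, 0.2134, 0.013]
ee_rot: [3.131, -0.246, -0.001]
wrist_force: [-1.0, -1.8, 5.3]
width: 0.0558
finger_force: 30.0
```

Gripped at 55.8 mm. I lift 80 mm gently, hold to weigh, and set it back.

```bash
python3 -m inch '[[[0,0,-0.05,0,0,0,0],[0,0,-0.1,0,0,0,0],[0,0,-0.15,0,0,0,0],[0,0,-0.15,0,0,0,0],[0,0,-0.15,0,0,0,0],[0,0,-0.1,0,0,0,0],[0,0,-0.05,0,0,0,0],[0,0,-0.05,0,0,0,0],[0,0,0,0,0,0,0],[0,0,0,0,0,0,0]]]' && python3 -m inch '[[[0,0,0,0,0,0,0],[0,0,0,0,0,0,0],[0,0,0,0,0,0,0],[0,0,0,0,0,0,0]]]'; python3 -c "
from h import *
delta([.449,.2134,.013],np.pi/2-.1573)"
```

```text
time_s: 5.0
position: [0.4485, 0.2136, 0.0921]
ee_rot: [3.131, -0.247, -0.001]
wrist_force: [-0.1, -0.6, -3.2]
width: 0.0553
finger_force: 30.0
time_s: 5.4
position: [0.4488, 0.2138, 0.0924]
ee_rot: [3.132, -0.246, -0.0]
wrist_force: [0.1, -0.1, -3.0]
width: 0.0556
finger_force: 30.0
pos [0.4488 0.2138 0.0924] rv [ 3.1316e+00 -2.4640e-01 -4.0000e-04] t 5.4 F [ 0.13 -0.09 -3.03] w 0.0556
shift dm [0.003 0.003 0.794] turn about tool z norm 0.0001 deg 0.0 qpos [ 0.77  0.31 -0.48  0.   -0.78  0.64]
```

3.0 N, so the left tub is the lightest. I set it down and go to the middle one.

```bash
python3 -m inch '[[[0,0,0.1,0,0,0,0],[0,0,0.2,0,0,0,0],[0,0,0.2,0,0,0,0],[0,0,0.15,0,0,0,0],[0,0,0.08,0,0,0,0],[0,0,0.06,0,0,0,0],[0,0,0,0,0,0,0],[0,0,0,0,0,0,1],[0,0,0,0,0,0,1],[0,0,0,0,0,0,1]]]' && python3 -m inch '[[[0,0,0,0,0,0,1],[0,0,-0.1,0,0,0,1],[0,0,-0.3,0,0,0,1],[0,0,-0.4,0,0,0,1],[0,0,-0.3,0,0,0,1],[0.02,0.15,0,0,0,0,1],[0.06,0.4,0,0,0,0,1],[0.06,0.4,0,0,0,0,1],[0.06,0.4,0,0,0,0,1],[0.06,0.4,0,0,0,0,1]]]' && python3 -m inch '[[[0.06,0.3,0,0,0,0,1],[0.01,0.1,0,0,0,0,1],[0,0,0,0,0,0,1],[0,0,0,0,0,0,1]]]'; python3 -c "
from h import *
delta([.4473,-.0041,.013],np.pi/2-.1573)"
```

```text
time_s: 6.4
position: [0.4493, 0.2143, 0.0141]
ee_rot: [-3.131, 0.246, -0.002]
wrist_force: [0.3, -0.0, 0.2]
width: 0.0719
finger_force: 0.0
time_s: 7.4
position: [0.4464, 0.0351, 0.1237]
ee_rot: [-3.132, 0.246, 0.0]
wrist_force: [1.8, -0.3, 0.3]
width: 0.0871
finger_force: 0.0
time_s: 7.8
position: [0.4479, -0.0033, 0.1236]
ee_rot: [-3.132, 0.246, -0.001]
wrist_force: [0.7, 0.7, -0.6]
width: 0.087
finger_force: 0.0
pos [ 0.4479 -0.0033  0.1236] rv [-3.1317e+00  2.4630e-01 -5.0000e-04] t 7.8 F [ 0.65  0.7  -0.59] w 0.087
shift dm [-0.005  0.009  1.106] turn about tool z norm 0.0001 deg 0.0 qpos [ 0.36  0.19 -0.55 -0.   -0.83  1.06]
```

```bash
python3 -m inch '[[[0,0.01,0.1,0,0,0,1],[0,0,0.3,0,0,0,1],[0,0,0.3,0,0,0,1],[0,0,0.2,0,0,0,1],[0,0,0.14,0,0,0,1],[0,0,0.06,0,0,0,1],[0,0,0,0,0,0,1],[0,0,0,0,0,0,0],[0,0,0,0,0,0,0],[0,0,0,0,0,0,0]]]' && python3 -m inch '[[[0,0,0,0,0,0,0],[0,0,0,0,0,0,0],[0,0,0,0,0,0,0],[0,0,0,0,0,0,0],[0,0,0,0,0,0,0]]]' && python3 -m inch '[[[0,0,-0.05,0,0,0,0],[0,0,-0.1,0,0,0,0],[0,0,-0.15,0,0,0,0],[0,0,-0.15,0,0,0,0],[0,0,-0.15,0,0,0,0],[0,0,-0.1,0,0,0,0],[0,0,-0.05,0,0,0,0],[0,0,-0.05,0,0,0,0],[0,0,0,0,0,0,0],[0,0,0,0,0,0,0]]]' && python3 -m inch '[[[0,0,0,0,0,0,0],[0,0,0,0,0,0,0],[0,0,0,0,0,0,0],[0,0,0,0,0,0,0]]]'; python3 -c "
from h import *
delta([.4473,-.0041,.013],np.pi/2-.1573)"
```

```text
time_s: 8.8
position: [0.4482, -0.0044, 0.0142]
ee_rot: [-3.131, 0.246, -0.003]
wrist_force: [1.0, 0.8, 0.5]
width: 0.0706
finger_force: 0.0
time_s: 9.3
position: [0.4479, -0.0046, 0.0139]
ee_rot: [-3.132, 0.246, -0.001]
wrist_force: [-1.9, 1.0, 4.9]
width: 0.0559
finger_force: 30.0
time_s: 10.3
position: [0.4472, -0.0048, 0.0931]
ee_rot: [3.132, -0.247, -0.002]
wrist_force: [0.4, 0.1, -6.5]
width: 0.0555
finger_force: 30.0
time_s: 10.7
position: [0.4475, -0.0047, 0.0934]
ee_rot: [3.132, -0.246, -0.001]
wrist_force: [0.3, -0.5, -5.0]
width: 0.0553
finger_force: 30.0
pos [ 0.4475 -0.0047  0.0934] rv [ 3.1317e+00 -2.4620e-01 -7.0000e-04] t 10.7 F [ 0.33 -0.52 -5.  ] w 0.0553
shift dm [-0.003 -0.005  0.804] turn about tool z norm 0.0001 deg 0.0 qpos [ 0.35  0.24 -0.59  0.   -0.75  1.06]
```

About 5 N, so the middle one is the second. I set it back and go to the right tub.

```bash
python3 -m inch '[[[0,0,0.1,0,0,0,0],[0,0,0.2,0,0,0,0],[0,0,0.2,0,0,0,0],[0,0,0.15,0,0,0,0],[0,0,0.08,0,0,0,0],[0,0,0.06,0,0,0,0],[0,0,0,0,0,0,0],[0,0,0,0,0,0,1],[0,0,0,0,0,0,1],[0,0,0,0,0,0,1]]]' && python3 -m inch '[[[0,0,0,0,0,0,1],[0,0,-0.1,0,0,0,1],[0,0,-0.3,0,0,0,1],[0,0,-0.4,0,0,0,1],[0,0,-0.3,0,0,0,1],[0.02,0.15,0,0,0,0,1],[0.06,0.4,0,0,0,0,1],[0.06,0.4,0,0,0,0,1],[0.06,0.4,0,0,0,0,1],[0.06,0.4,0,0,0,0,1]]]' && python3 -m inch '[[[0.06,0.4,0,0,0,0,1],[0.06,0.3,0,0,0,0,1],[0.06,0.2,0,0,0,0,1],[0.02,0.05,0,0,0,0,1],[0,0,0,0,0,0,1],[0,0,0,0,0,0,1]]]'; python3 -c "
from h import *
delta([.4515,-.2761,.013],np.pi/2-.1573)"
```

```text
time_s: 11.7
position: [0.4487, -0.0043, 0.0154]
ee_rot: [-3.131, 0.246, -0.004]
wrist_force: [0.6, 0.5, -0.1]
width: 0.0718
finger_force: 0.0
time_s: 12.7
position: [0.4459, -0.1831, 0.1257]
ee_rot: [3.132, -0.245, 0.003]
wrist_force: [0.9, 0.3, 0.0]
width: 0.0869
finger_force: 0.0
time_s: 13.3
position: [0.4506, -0.2778, 0.1248]
ee_rot: [-3.132, 0.246, 0.0]
wrist_force: [-0.2, 1.4, 0.5]
width: 0.0873
finger_force: 0.0
pos [ 0.4506 -0.2778  0.1248] rv [-3.1317e+00  2.4570e-01  1.0000e-04] t 13.3 F [-0.15  1.42  0.54] w 0.0873
shift dm [ 0.006 -0.018  1.118] turn about tool z norm 0.0002 deg 0.0 qpos [-0.25  0.32 -0.36 -0.   -0.89  1.66]
```

```bash
python3 -m inch '[[[0.01,-0.02,0.1,0,0,0,1],[0,0,0.3,0,0,0,1],[0,0,0.3,0,0,0,1],[0,0,0.2,0,0,0,1],[0,0,0.14,0,0,0,1],[0,0,0.07,0,0,0,1],[0,0,0,0,0,0,1],[0,0,0,0,0,0,0],[0,0,0,0,0,0,0],[0,0,0,0,0,0,0]]]' && python3 -m inch '[[[0,0,0,0,0,0,0],[0,0,0,0,0,0,0],[0,0,0,0,0,0,0],[0,0,0,0,0,0,0],[0,0,0,0,0,0,0]]]' && python3 -m inch '[[[0,0,-0.05,0,0,0,0],[0,0,-0.1,0,0,0,0],[0,0,-0.1,0,0,0,0],[0,0,-0.1,0,0,0,0],[0,0,-0.1,0,0,0,0],[0,0,-0.1,0,0,0,0],[0,0,-0.1,0,0,0,0],[0,0,-0.1,0,0,0,0],[0,0,-0.05,0,0,0,0],[0,0,0,0,0,0,0]]]' && python3 -m inch '[[[0,0,0,0,0,0,0],[0,0,0,0,0,0,0],[0,0,0,0,0,0,0],[0,0,0,0,0,0,0]]]'; python3 -c "
from h import *
import cv2
delta([.4515,-.2761,.013],np.pi/2-.1573)
a=r.read_camera('scene')['color'][120:320,90:360,::-1];cv2.imwrite('pics/lift3.png',cv2.resize(a,None,fx=2.5,fy=2.5))"
```

```text
time_s: 14.3
position: [0.4527, -0.2768, 0.0144]
ee_rot: [3.132, -0.246, 0.003]
wrist_force: [-0.1, -0.1, -0.1]
width: 0.0704
finger_force: 0.0
time_s: 14.8
position: [0.4523, -0.2769, 0.0139]
ee_rot: [3.132, -0.246, 0.001]
wrist_force: [-0.2, -0.6, 4.1]
width: 0.0557
finger_force: 30.0
time_s: 15.8
position: [0.4527, -0.2769, 0.0946]
ee_rot: [3.132, -0.246, 0.003]
wrist_force: [-0.5, -0.1, -7.5]
width: 0.0552
finger_force: 30.0
time_s: 16.2
position: [0.452, -0.2767, 0.0931]
ee_rot: [-3.132, 0.246, 0.001]
wrist_force: [-0.3, -0.5, -7.2]
width: 0.0555
finger_force: 30.0
pos [ 0.452  -0.2767  0.0931] rv [-3.1318e+00  2.4640e-01  1.4000e-03] t 16.2 F [-0.26 -0.53 -7.18] w 0.0555
shift dm [-0.005 -0.005  0.801] turn about tool z norm 0.0001 deg 0.0 qpos [-0.24  0.36 -0.4  -0.   -0.81  1.66]
```

View pics/lift3.png

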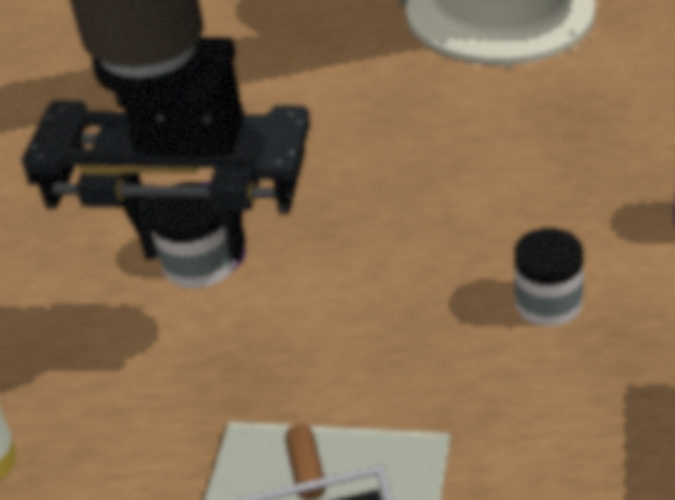

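The crop shows the right tub held upright and clear of the table, with the middle tub standing back in its place at about (548,275). At 7.2 N this one is the heaviest. I set it back, let go, regrip and lift high, since the wall and the item tops must be cleared.

```bash
python3 -m inch '[[[0,0,0.1,0,0,0,0],[0,0,0.15,0,0,0,0],[0,0,0.2,0,0,0,0],[0,0,0.15,0,0,0,0],[0,0,0.1,0,0,0,0],[0,0,0.06,0,0,0,0],[0,0,0.04,0,0,0,0],[0,0,0,0,0,0,0],[0,0,0,0,0,0,0.8],[0,0,0,0,0,0,0.8]]]' && python3 -m inch '[[[0,0,0,0,0,0,0.8],[0,0,0,0,0,0,0],[0,0,0,0,0,0,0],[0,0,0,0,0,0,0],[0,0,0,0,0,0,0],[0,0,0,0,0,0,0],[0,0,0,0,0,0,0]]]' && python3 -m inch '[[[0,0,-0.05,0,0,0,0],[0,0,-0.1,0,0,0,0],[0,0,-0.15,0,0,0,0],[0,0,-0.2,0,0,0,0],[0,0,-0.2,0,0,0,0],[0,0,-0.2,0,0,0,0],[0,0,-0.2,0,0,0,0],[0,0,-0.15,0,0,0,0],[0,0,-0.1,0,0,0,0],[0,0,0,0,0,0,0]]]'; python3 -c "
from h import *
delta([.6424,.1805,.022],np.pi/2-.1573)"
```

```text
time_s: 17.25
position: [0.454, -0.2774, 0.0151]
ee_rot: [3.131, -0.245, 0.007]
wrist_force: [-0.3, -1.0, 0.3]
width: 0.0646
finger_force: 0.0
time_s: 17.95
position: [0.4524, -0.2768, 0.0138]
ee_rot: [3.132, -0.246, 0.001]
wrist_force: [-0.1, 0.3, 2.1]
width: 0.0557
finger_force: 30.0
time_s: 18.95
position: [0.4524, -0.2767, 0.1496]
ee_rot: [3.132, -0.247, 0.003]
wrist_force: [1.0, -0.7, -7.7]
width: 0.0553
finger_force: 30.0
pos [ 0.4524 -0.2767  0.1496] rv [ 3.1318 -0.2465  0.0033] t 18.95 F [ 0.97 -0.71 -7.69] w 0.0553
shift dm [ 1.158 -4.813  1.278] turn about tool z norm 0.0001 deg 0.0 qpos [-0.24  0.29 -0.33 -0.   -0.95  1.66]
```

```bash
python3 -m inch '[[[0.02,-0.08,0,0,0,0,0],[0.04,-0.17,0,0,0,0,0],[0.07,-0.28,0,0,0,0,0],[0.07,-0.28,0,0,0,0,0],[0.07,-0.28,0,0,0,0,0],[0.07,-0.28,0,0,0,0,0],[0.07,-0.28,0,0,0,0,0],[0.07,-0.28,0,0,0,0,0],[0.07,-0.28,0,0,0,0,0],[0.07,-0.28,0,0,0,0,0]]]' && python3 -m inch '[[[0.07,-0.28,0,0,0,0,0],[0.07,-0.28,0,0,0,0,0],[0.07,-0.28,0,0,0,0,0],[0.07,-0.28,0,0,0,0,0],[0.07,-0.28,0,0,0,0,0],[0.07,-0.28,0,0,0,0,0],[0.06,-0.28,0,0,0,0,0],[0.04,-0.2,0,0,0,0,0],[0.02,-0.16,0,0,0,0,0],[0,0,0,0,0,0,0]]]' && python3 -m inch '[[[0,0,0,0,0,0,0],[0,0,0,0,0,0,0]]]'; python3 -c "
from h import *
delta([.6424,.1805,.022],np.pi/2-.1573)"
```

```text
time_s: 19.95
position: [0.5516, -0.0388, 0.1468]
ee_rot: [3.132, -0.246, -0.006]
wrist_force: [-0.3, -0.3, -8.5]
width: 0.0555
finger_force: 30.0
time_s: 20.95
position: [0.6416, 0.1826, 0.1465]
ee_rot: [3.132, -0.243, -0.003]
wrist_force: [0.3, -0.1, -6.2]
width: 0.0553
finger_force: 30.0
time_s: 21.15
position: [0.6412, 0.1795, 0.1478]
ee_rot: [3.131, -0.247, -0.003]
wrist_force: [0.6, -1.0, -8.5]
width: 0.0555
finger_force: 30.0
pos [0.6412 0.1795 0.1478] rv [ 3.1309e+00 -2.4730e-01 -2.8000e-03] t 21.15 F [ 0.63 -0.99 -8.47] w 0.0555
shift dm [ 0.012 -0.013  1.258] turn about tool z norm -0.0001 deg -0.0 qpos [ 0.52  0.51  0.02 -0.   -1.08  0.9 ]
```

```bash
python3 -m inch '[[[0.01,-0.01,0.1,0,0,0,0],[0,0,0.2,0,0,0,0],[0,0,0.25,0,0,0,0],[0,0,0.25,0,0,0,0],[0,0,0.2,0,0,0,0],[0,0,0.1,0,0,0,0],[0,0,0.08,0,0,0,0],[0,0,0.04,0,0,0,0],[0,0,0,0,0,0,0],[0,0,0,0,0,0,0]]]'; python3 -c "
from h import *
delta([.6424,.1805,.022],np.pi/2-.1573)"
```

```text
time_s: 22.15
position: [0.6438, 0.1814, 0.0276]
ee_rot: [-3.131, 0.246, -0.003]
wrist_force: [-0.6, 0.3, -7.3]
width: 0.0554
finger_force: 30.0
pos [0.6438 0.1814 0.0276] rv [-3.131e+00  2.459e-01 -2.900e-03] t 22.15 F [-0.59  0.33 -7.27] w 0.0554
shift dm [-0.013  0.011  0.056] turn about tool z norm 0.0002 deg 0.0 qpos [ 0.52  0.63 -0.1   0.   -0.84  0.9 ]
```

```bash
python3 -m inch '[[[0,0,0.02,0,0,0,0],[0,0,0.02,0,0,0,0],[0,0,0.015,0,0,0,0],[0,0,0,0,0,0,0]]]'
```

```text
time_s: 22.55
position: [0.6432, 0.1812, 0.0219]
ee_rot: [-3.132, 0.246, -0.001]
wrist_force: [-2.5, 0.6, -2.9]
width: 0.0554
finger_force: 30.0
```

The wrist load dropped to -2.9 N, so the tub is resting on the crate floor. I release, hold for step 4, and rise.

```bash
python3 -m inch '[[[0,0,0.01,0,0,0,0],[0,0,0,0,0,0,1],[0,0,0,0,0,0,1],[0,0,0,0,0,0,1],[0,0,0,0,0,0,1],[0,0,0,0,0,0,1],[0,0,-0.1,0,0,0,1],[0,0,-0.2,0,0,0,1],[0,0,-0.3,0,0,0,1],[0,0,-0.4,0,0,0,1]]]' && python3 -m inch '[[[0,0,-0.4,0,0,0,1],[0,0,-0.2,0,0,0,1],[0,0,0,0,0,0,1],[0,0,0,0,0,0,1]]]'; python3 -c "
from h import *
delta([.4485,-.0044,.013],np.pi/2-.1573)"
```

```text
time_s: 23.55
position: [0.6421, 0.1806, 0.1199]
ee_rot: [3.13, -0.246, -0.005]
wrist_force: [0.1, -0.1, -0.4]
width: 0.0872
finger_force: 0.0
time_s: 23.95
position: [0.6428, 0.1811, 0.1804]
ee_rot: [-3.131, 0.247, -0.0]
wrist_force: [-0.4, 0.2, -0.3]
width: 0.0871
finger_force: 0.0
pos [0.6428 0.1811 0.1804] rv [-3.1311e+00  2.4670e-01 -4.0000e-04] t 23.95 F [-0.38  0.2  -0.33] w 0.0871
shift dm [-1.629  2.137  1.672] turn about tool z norm 0.0 deg 0.0 qpos [ 0.52  0.49  0.06 -0.   -1.15  0.9 ]
```

```bash
python3 -m inch '[[[-0.09,0.12,0,0,0,0,1],[-0.18,0.24,0,0,0,0,1],[-0.22,0.28,0,0,0,0,1],[-0.22,0.28,0,0,0,0,1],[-0.22,0.28,0,0,0,0,1],[-0.22,0.28,0,0,0,0,1],[-0.22,0.28,0,0,0,0,1],[-0.17,0.24,0,0,0,0,1],[-0.09,0.14,0,0,0,0,1],[0,0,0,0,0,0,1]]]' && python3 -m inch '[[[0,0,0.1,0,0,0,1],[0,0,0.3,0,0,0,1],[0,0,0.3,0,0,0,1],[0,0,0.2,0,0,0,1],[0,0,0,0,0,0,1],[0,0,0,0,0,0,1]]]'; python3 -c "
from h import *
delta([.4485,-.0044,.013],np.pi/2-.1573)
import cv2
o=[cv2.resize(r.read_camera(n)['color'][y:y+150,x:x+200,::-1],None,fx=2,fy=2,interpolation=2) for n,x,y in(('top',140,90),('scene',320,200))]
cv2.imwrite('pics/in.png',np.hstack(o))"
```

```text
time_s: 24.95
position: [0.4469, -0.006, 0.1793]
ee_rot: [3.131, -0.249, -0.003]
wrist_force: [1.2, -0.0, 1.1]
width: 0.0872
finger_force: 0.0
time_s: 25.55
position: [0.4494, -0.0043, 0.0896]
ee_rot: [3.131, -0.245, -0.001]
wrist_force: [0.0, 0.4, 1.2]
width: 0.087
finger_force: 0.0
pos [ 0.4494 -0.0043  0.0896] rv [ 3.1312e+00 -2.4470e-01 -1.4000e-03] t 25.55 F [0.01 0.36 1.22] w 0.087
shift dm [-0.008  0.001  0.766] turn about tool z norm 0.0004 deg 0.1 qpos [ 0.35  0.25 -0.59  0.   -0.74  1.06]
```

View pics/in.png

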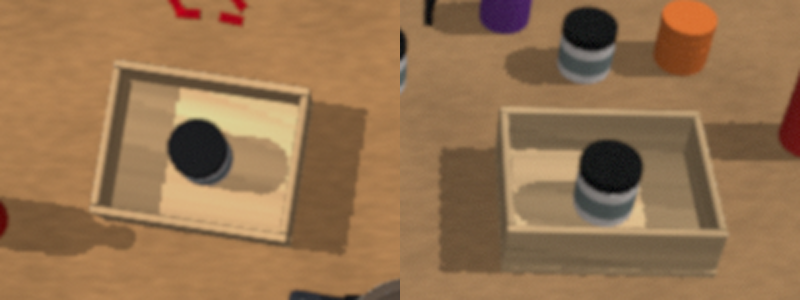

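The pictures show the heaviest tub upright near the middle of the crate, with its lid at about top (239,166), and the lightest standing on the table. Now the middle tub.

```bash
python3 -m inch '[[[-0.01,0,0.1,0,0,0,1],[0,0,0.2,0,0,0,1],[0,0,0.2,0,0,0,1],[0,0,0.15,0,0,0,1],[0,0,0.08,0,0,0,1],[0,0,0.03,0,0,0,1],[0,0,0,0,0,0,1],[0,0,0,0,0,0,0],[0,0,0,0,0,0,0],[0,0,0,0,0,0,0]]]' && python3 -m inch '[[[0,0,0,0,0,0,0],[0,0,0,0,0,0,0],[0,0,0,0,0,0,0],[0,0,0,0,0,0,0],[0,0,0,0,0,0,0]]]' && python3 -m inch '[[[0,0,-0.05,0,0,0,0],[0,0,-0.15,0,0,0,0],[0,0,-0.25,0,0,0,0],[0,0,-0.25,0,0,0,0],[0,0,-0.25,0,0,0,0],[0,0,-0.25,0,0,0,0],[0,0,-0.2,0,0,0,0],[0,0,-0.2,0,0,0,0],[0,0,-0.1,0,0,0,0],[0,0,0,0,0,0,0]]]' && python3 -m inch '[[[0,0,0,0,0,0,0],[0,0,0,0,0,0,0]]]'; python3 -c "
from h import *
delta([.643,.181,.082],np.pi/2-.1573)"
```

```text
time_s: 26.65
position: [0.448, -0.0045, 0.0146]
ee_rot: [-3.131, 0.246, -0.002]
wrist_force: [-0.8, -0.6, 0.2]
width: 0.0706
finger_force: 0.0
time_s: 27.15
position: [0.4478, -0.0046, 0.0143]
ee_rot: [-3.132, 0.246, -0.001]
wrist_force: [-0.3, 1.2, 3.1]
width: 0.0558
finger_force: 30.0
time_s: 28.15
position: [0.4477, -0.0046, 0.1845]
ee_rot: [-3.131, 0.247, -0.002]
wrist_force: [-0.3, -0.3, -6.1]
width: 0.0551
finger_force: 30.0
time_s: 28.35
position: [0.4465, -0.0049, 0.1825]
ee_rot: [3.131, -0.247, -0.005]
wrist_force: [0.6, 0.2, -6.0]
width: 0.0555
finger_force: 30.0
pos [ 0.4465 -0.0049  0.1825] rv [ 3.131  -0.2469 -0.0052] t 28.35 F [ 0.59  0.22 -6.04] w 0.0555
shift dm [ 1.652 -2.145  0.997] turn about tool z norm -0.0 deg -0.0 qpos [ 0.35  0.12 -0.47 -0.   -0.99  1.06]
```

```bash
python3 -m inch '[[[0.09,-0.12,0,0,0,0,0],[0.18,-0.24,0,0,0,0,0],[0.22,-0.28,0,0,0,0,0],[0.22,-0.28,0,0,0,0,0],[0.22,-0.28,0,0,0,0,0],[0.22,-0.28,0,0,0,0,0],[0.22,-0.28,0,0,0,0,0],[0.18,-0.24,0,0,0,0,0],[0.09,-0.14,0,0,0,0,0],[0,0,0,0,0,0,0]]]' && python3 -m inch '[[[0,0,0,0,0,0,0],[0,0,0.1,0,0,0,0],[0,0,0.2,0,0,0,0],[0,0,0.2,0,0,0,0],[0,0,0.15,0,0,0,0],[0,0,0.1,0,0,0,0],[0,0,0.05,0,0,0,0],[0,0,0,0,0,0,0],[0,0,0,0,0,0,0],[0,0,0,0,0,0,0]]]'; python3 -c "
from h import *
delta([.643,.181,.082],np.pi/2-.1573)
import cv2
o=[cv2.resize(r.read_camera(n)['color'][y:y+150,x:x+200,::-1],None,fx=2,fy=2,interpolation=2) for n,x,y in(('top',140,90),('scene',320,200))]
cv2.imwrite('pics/over.png',np.hstack(o))"
```

```text
time_s: 29.35
position: [0.6445, 0.1835, 0.1811]
ee_rot: [3.131, -0.244, -0.003]
wrist_force: [-0.7, -0.4, -5.7]
width: 0.0554
finger_force: 30.0
time_s: 30.35
position: [0.6437, 0.1813, 0.1052]
ee_rot: [-3.131, 0.246, -0.003]
wrist_force: [0.9, -0.4, -4.6]
width: 0.0556
finger_force: 30.0
pos [0.6437 0.1813 0.1052] rv [-3.131e+00  2.461e-01 -3.000e-03] t 30.35 F [ 0.94 -0.44 -4.62] w 0.0556
shift dm [-0.007  0.004  0.232] turn about tool z norm 0.0001 deg 0.0 qpos [ 0.52  0.55 -0.03  0.   -0.99  0.9 ]
```

View pics/over.png

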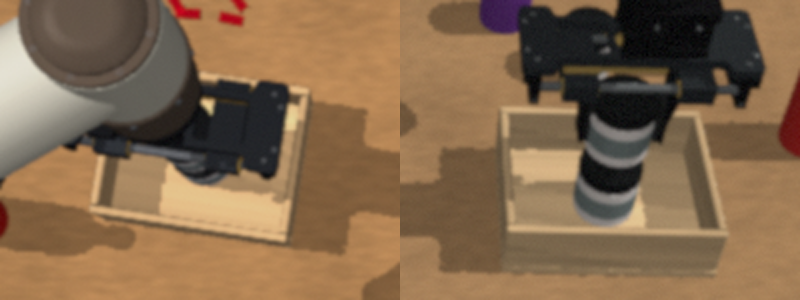

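The second tub is lined up over the first: their axes sit at about x 608–620, along the same vertical perspective line. I lower the last 23 mm in small steps.

```bash
python3 -m inch '[[[0,0,0.08,0,0,0,0],[0,0,0.06,0,0,0,0],[0,0,0.04,0,0,0,0],[0,0,0.02,0,0,0,0],[0,0,0,0,0,0,0],[0,0,0,0,0,0,0]]]' && python3 -m inch '[[[0,0,0.01,0,0,0,0],[0,0,0.01,0,0,0,0],[0,0,0,0,0,0,0],[0,0,0,0,0,0,0]]]'
```

```text
time_s: 31.05
position: [0.6432, 0.1811, 0.0841]
ee_rot: [3.132, -0.246, 0.0]
wrist_force: [-0.1, 0.4, -5.5]
width: 0.0553
finger_force: 30.0
time_s: 31.45
position: [0.6433, 0.1811, 0.0824]
ee_rot: [-3.132, 0.246, -0.001]
wrist_force: [-0.6, 0.3, -4.0]
width: 0.0556
finger_force: 30.0
```

```bash
python3 -m inch '[[[0,0,0.01,0,0,0,0],[0,0,0,0,0,0,0],[0,0,0,0,0,0,0]]]'
```

```text
time_s: 31.75
position: [0.6434, 0.1811, 0.0823]
ee_rot: [-3.132, 0.246, -0.002]
wrist_force: [-2.5, -0.3, 4.0]
width: 0.0553
finger_force: 30.0
```

Contact: the force is now +4 N. I release and rise.

```bash
python3 -m inch '[[[0,0,0,0,0,0,1],[0,0,0,0,0,0,1],[0,0,0,0,0,0,1],[0,0,0,0,0,0,1],[0,0,-0.05,0,0,0,1],[0,0,-0.2,0,0,0,1],[0,0,-0.3,0,0,0,1],[0,0,-0.3,0,0,0,1],[0,0,-0.3,0,0,0,1],[0,0,-0.3,0,0,0,1]]]' && python3 -m inch '[[[-0.1,0.2,0,0,0,0,1],[-0.2,0.3,0,0,0,0,1],[-0.3,0.3,0,0,0,0,1],[-0.3,0.3,0,0,0,0,1],[-0.3,0.3,0,0,0,0,1],[-0.3,0.3,0,0,0,0,1],[-0.2,0.3,0,0,0,0,1],[-0.1,0.2,0,0,0,0,1],[0,0,0,0,0,0,1],[0,0,0,0,0,0,1]]]' ; python3 -c "
from h import *
import cv2
o=[cv2.resize(r.read_camera(n)['color'][y:y+200,x:x+200,::-1],None,fx=2,fy=2,interpolation=2) for n,x,y in(('top',140,90),('scene',320,170))]
cv2.imwrite('pics/end.png',np.hstack(o))"
```

```text
time_s: 32.75
position: [0.6431, 0.181, 0.2278]
ee_rot: [-3.132, 0.246, -0.001]
wrist_force: [1.0, -0.5, 0.0]
width: 0.0872
finger_force: 0.0
time_s: 33.75
position: [0.4318, -0.0081, 0.2267]
ee_rot: [-3.131, 0.247, -0.003]
wrist_force: [0.5, 1.6, -0.1]
width: 0.0873
finger_force: 0.0
```

View pics/end.png

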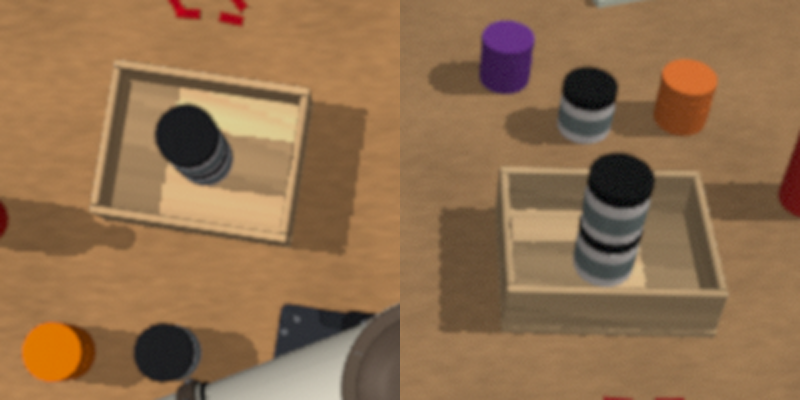

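The stack stands square in the crate (scene crop, about (615,215)), and the lightest tub is upright on the table. The arm is clear.

```bash
python3 -c "
from station import r
print(r.close_job())"
```

```text
the job is handed in; nothing more can be done
None
```

I hefted all three tubs left to right, stood the heaviest (right tub, about 7 N) on the crate floor with the second heaviest (middle, about 5 N) on its lid, left the lightest (left, about 3 N) on the table, and handed the job in at about 34 s; no verdict was returned.

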